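# Stack the culture plates on their incubator carriers

### The job

Get the culture plates ready for the incubators: on the blue carrier, stack the red plate at the bottom, the yellow one on it and the green one on top, neatly centred, and set the brown plate in the middle of the white carrier. Keep these four plates right way up throughout, leave the pink plate where it is, and do not knock over the dropper bottle or the strip vial.

Things in the scene. Friction and masses are not known exactly. Their poses are not given: they have to be found in the camera images.
- plate_red: culture plate with dark red agar under a clear lid that does not come off: round and smooth-sided, 60 mm in diameter, 16 mm high, 25 to 50 g, loose; starts flat on the worktop. Flat top and underside, so plates stack 16 mm apart. Origin at the centre of its underside, z up
- plate_yellow: culture plate with yellow agar under a clear lid that does not come off: round and smooth-sided, 60 mm in diameter, 16 mm high, 25 to 50 g, loose; starts flat on the worktop. Flat top and underside, so plates stack 16 mm apart. Origin at the centre of its underside, z up
- plate_green: culture plate with dark green agar under a clear lid that does not come off: round and smooth-sided, 60 mm in diameter, 16 mm high, 25 to 50 g, loose; starts flat on the worktop. Flat top and underside, so plates stack 16 mm apart. Origin at the centre of its underside, z up
- plate_brown: culture plate with very dark brown agar under a clear lid that does not come off: round and smooth-sided, 60 mm in diameter, 16 mm high, 25 to 50 g, loose; starts flat on the worktop. Flat top and underside, so plates stack 16 mm apart. Origin at the centre of its underside, z up
- plate_pink: culture plate with light pink agar under a clear lid that does not come off: round and smooth-sided, 60 mm in diameter, 16 mm high, 25 to 50 g, loose; starts flat on the worktop. Flat top and underside, so plates stack 16 mm apart. Origin at the centre of its underside, z up. A bystander, not to be used
- carrier_blue: blue round plate carrier, fixed to the worktop: a shallow dish 96 mm in diameter; its floor, 82 mm across, lies 8 mm above the worktop and its lip 3 mm above that floor; a flat tab, 7 mm high, reaches out to 70 mm from the centre along its own +x. Origin at the dish's centre, at worktop height, z up
- carrier_white: white round plate carrier, fixed to the worktop: a shallow dish 96 mm in diameter; its floor, 82 mm across, lies 8 mm above the worktop and its lip 3 mm above that floor; a flat tab, 7 mm high, reaches out to 70 mm from the centre along its own +x. Origin at the dish's centre, at worktop height, z up
- dropper_bottle: small amber bottle with a black dropper cap, 34 mm in diameter, 102 mm high, standing loose on the worktop behind the carriers, near the wire basket (others like it stand elsewhere, out of the way); a bystander. Origin at the centre of its underside, z up
- strip_vial: white test-strip vial with a plug lid and coloured squares on its label, about 50 mm in diameter, 139 mm high, standing loose on the worktop behind the carriers, near the wire basket (others like it stand elsewhere, out of the way); a bystander. Origin at the centre of its underside, z up

How it is judged (in metres and radians):
At the end, for the whole second after the job is handed in: Red flat in the blue carrier, yellow on red, green on yellow, brown flat in the white carrier, each centred within 12 mm on what is under it, at resting height within 3 mm, level, at rest. Pink plate within 30 mm of its start; dropper bottle and strip vial upright (horizontal distance between plate_red and carrier_blue below 0.012 m and z of plate_red in the frame of carrier_blue between 0.005 and 0.011 m and horizontal distance between plate_yellow and plate_red below 0.012 m and z of plate_yellow in the frame of plate_red between 0.013 and 0.019 m and horizontal distance between plate_green and plate_yellow below 0.012 m and z of plate_green in the frame of plate_yellow between 0.013 and 0.019 m and horizontal distance between plate_brown and carrier_white below 0.012 m and z of plate_brown in the frame of carrier_white between 0.005 and 0.011 m and angle between each of plate_red, plate_yellow, plate_green, plate_brown's own z axis and vertical below 0.1 rad and linear speed of each of plate_red, plate_yellow, plate_green, plate_brown below 0.02 m/s and distance of plate_pink from where it was at the start of the episode below 0.03 m and angle between each of dropper_bottle, strip_vial's own z axis and vertical below 0.3 rad); the robot touches nothing.
It fails at once if a plate was turned on edge or over (angle between any of plate_red, plate_yellow, plate_green, plate_brown's own z axis and vertical above 0.8 rad).
It fails at once if the pink plate was moved by more than 30 mm (distance of plate_pink from where it was at the start of the episode above 0.03 m).
It fails at once if the dropper bottle or the strip vial was knocked over (angle between any of dropper_bottle, strip_vial's own z axis and vertical above 0.5 rad).
It also fails if it takes over 106 s, if anything falls off the work surface, if the arm or the gripper's body presses on something with over 40 N, if the wrist force passes 120 N, or if a joint passes its speed limit or range.

### The arm

A 6-joint arm with a two-finger parallel gripper is mounted at the origin on a cart in front of the work surface, level with it; the furniture and walls round the work are solid. World frame = base frame: x ahead of the robot, y to its left, z up, the work surface at z = 0. Lengths are in m, angles in degrees, forces in N, time in s.
With the tool pointing down it reaches from about 0.325 to 0.9 m from the base axis. Payload 3.5 kg.
Tool frame: the origin (TCP) lies at the very end of the fingers, on their centre line; the grasp point (between the pads) lies 19 mm behind it; z points along the fingers, y is the line along which they close (so a half turn about z gives the same grasp; the last joint's range is limited). The gripper opens to 85 mm and grips with 20 to 120 N. Pads are 22 mm wide; open, the fingers measure 114 mm over their backs; the gripper's body (76 mm by 85 mm) begins 54 mm behind the grasp point. The pads swing forward as they close: fully open they stand 13 mm farther back than shut.
Start: joints at [68.961, 15.837, -1.513, 72.651, 0, 84.076], TCP at [0.163, 0.603, 0.207] pointing down, gripper open.
Joint ranges: [-178.77, 178.77], [-48.84, 107.48], [-61.69, 71.31], [-111.58, 123.2], [-90, 87.43], [-180, 180]. Speed limits (degrees/s): [147.25, 147.25, 180, 180, 180, 180].

### API

Orientations are given as [roll, pitch, yaw] about the fixed x, y, z axes, in that order (R = Rz(yaw) Ry(pitch) Rx(roll)).
In Python, from plant import ctrl, eyes, order gives the robot as it stands.
- The arm moves only by the tool carry_out, never from a script. Its argument "steps" is one flat list of numbers, 7 for each row, row after row: the opening, from 0 (shut) to 1 (fully open), then the shift along the tool's x, y, z in m, then the turn, a rotation vector about the tool's x, y, z in rad. A call has 1 to 10 rows; each row shifts and turns the commanded pose from where the row before left it, along the tool's axes as they then stand; what a row does not reach is not made up. A row lasts 1/10 s, in which the tool goes at most 50 mm and 8.59 degrees, less where a joint would pass 70% of its speed; a pose out of reach is approached as far as the arm can. A call is refused whole if a number of a shift passes 0.05 or a number of a turn 0.15, either way. A call with a gripper value outside its range is refused whole. The fingers move at their own pace and stop on an object; "newtons" is the grip in N (left out, the last holds). Time passes only in rows, so rows that do not move let the fingers close. It gives the time, the measured TCP pose, the force, the opening and the grip force at its end, in the units of the state.
- ctrl.sense(): the state, without advancing time (a new reading comes with each control period).
- eyes.get_image(name): name is "side" or "top" or "wrist"; returns a dict with "color" (384x512x3 uint8, blue, green, red), "camera_matrix" (3x3 intrinsics, pixels), "D" ([k1, k2, p1, p2, k3] as OpenCV has them; the pictures are not rectified), "extrinsics" (4x4, takes a point from camera to world coordinates). Camera axes: x right, y down, z forward; pixel columns grow to the right and rows downward; lengths in m; the calibration is good to about 2 mm. A picture is of the moment at which its call begins. There is no depth.
- order.finish_job(): hands the job in; it is judged then, once.
The state is a dict: "clock": time; "joints": joint angles; "joint_vel": joint speeds; "joint_torque": joint torques, N m; "position": TCP position; "tool_rot": TCP orientation; "contact_force": force on the tool from outside, world axes, zero at the start; "torque": the same for the moment, N m; "grip_width": finger opening in m; "grip_force": force on a finger pad.
Only numpy, scipy, OpenCV 4.12 (cv2) and the standard library are available. Lean on these libraries where they do the work, as an engineer would, in place of code of your own. Each camera call takes 0.05 s, during which the arm holds its last target. There are 200 camera calls.

## Working session

There is one attempt and no reset: what is moved stays moved. The work goes in short steps, Python scripts to look and compute and a tool call to move; the robot and the scene stay as the last step left them, time stands still between calls to the robot, and variables do not carry over. Pictures are saved under pics/ and viewed, at most 14 in all, crops included, and the job is handed in when it is done.

Besides the shell and the picture viewer there is one more tool, called after "Emit:" by a JSON object that holds its "method" and its "body", one argument or row to a line. carry_out: Moves the arm, as the interface text tells. Its arguments: {"type":"object","properties":{"steps":{"type":"array"},"newtons":{"type":"number"}},"required":["steps"]}

```bash
mkdir -p pics; ls; python3 - <<'E'
from plant import ctrl,eyes,order
import cv2
for n in ("top","side","wrist"):
    d=eyes.get_image(n); cv2.imwrite(f"pics/{n}0.png",d["color"]); print(n,d["camera_matrix"],d["D"],d["extrinsics"])
print(ctrl.sense())
E
```

```text
pics
top [[457.40409434   0.         245.51363896]
 [  0.         457.40409434 190.19984458]
 [  0.           0.           1.        ]] [0.00607799 0.         0.         0.         0.        ] [[-2.99117098e-02 -9.87006040e-01  1.57874526e-01  4.34782300e-01]
 [-9.99539898e-01  3.03303924e-02  2.42807679e-04  3.21492442e-02]
 [-5.02804896e-03 -1.57794624e-01 -9.87459151e-01  1.08838191e+00]
 [ 0.00000000e+00  0.00000000e+00  0.00000000e+00  1.00000000e+00]]
side [[457.7597198    0.         256.95456482]
 [  0.         457.7597198  194.48314104]
 [  0.           0.           1.        ]] [-0.09132529  0.          0.          0.          0.        ] [[-0.89524894 -0.27754775  0.34856359  0.25204653]
 [-0.44507012  0.59394725 -0.67017853  0.72529657]
 [-0.02102184 -0.75511186 -0.65525885  0.71001596]
 [ 0.          0.          0.          1.        ]]
wrist [[265.59079744   0.         255.55375252]
 [  0.         265.59079744 190.00397122]
 [  0.           0.           1.        ]] [-0.03854662  0.          0.          0.          0.        ] [[ 0.26095169  0.93054777  0.25687558  0.098
[... 151 characters left out ...]
       ]]
{'clock': 0.15, 'joints': array([ 6.89609899e+01,  1.58702712e+01, -1.57834579e+00,  7.26500927e+01,
        4.61588470e-04,  8.40757980e+01]), 'joint_vel': array([-0.00346546, -0.14072068,  0.26394197, -0.03930366, -0.03825048,
       -0.02701859]), 'joint_torque': array([-9.11910138e-04, -4.46057796e+01,  2.95638818e+01,  1.05142847e-02,
       -1.36615963e-04, -3.08332091e-06]), 'position': array([0.16274656, 0.6027791 , 0.20600657]), 'tool_rot': array([-1.79901865e+02, -1.06472079e-02,  1.64885182e+02]), 'contact_force': array([ 0.57823348,  0.15866154, -0.31297541]), 'torque': array([-0.0191336 , -0.00075443, -0.02812997]), 'grip_force': 0.0, 'grip_width': 0.08528146628912656}
```

View pics/top0.png

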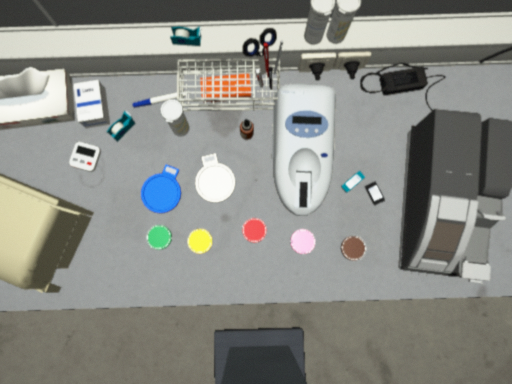

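View pics/side0.png

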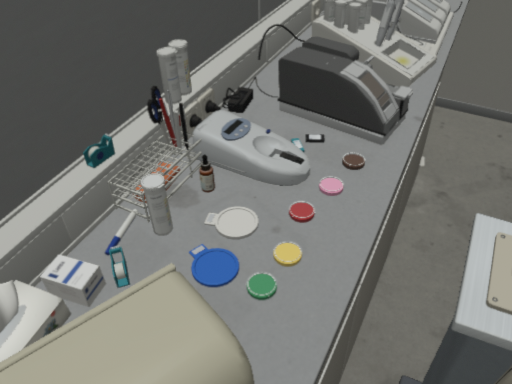

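The top view shows the green plate at (159,237), yellow (200,241), red (254,230), pink (303,241) and brown (353,248). The blue carrier is at (161,194), the white one at (215,182), the strip vial at (174,117) and the dropper bottle at (247,129). The side view shows the same things, with green (262,285), yellow (288,253), red (302,211), brown (354,160), blue (215,266) and white (237,222).

```bash
cat > h.py <<'E'
import numpy as np,cv2
from scipy.spatial.transform import Rotation as R
SEED={"top":dict(green=(159,237),yellow=(200,241),red=(254,230),pink=(303,241),brown=(353,248),blue=(161,194),white=(215,182)),
"side":dict(green=(262,285),yellow=(288,253),red=(302,211),pink=(331,185),brown=(354,160),blue=(215,266),white=(237,222))}
def ray(d,uv):
    p=cv2.undistortPoints(np.array([[uv]],float),d["camera_matrix"],d["D"])[0,0]
    E=d["extrinsics"]; v=E[:3,:3]@[p[0],p[1],1]; return E[:3,3],v/np.linalg.norm(v)
def onz(d,uv,z):
    o,v=ray(d,uv); return o+v*(z-o[2])/v[2]
def tri(rs):
    A=sum(np.eye(3)-np.outer(v,v) for o,v in rs); b=sum((np.eye(3)-np.outer(v,v))@o for o,v in rs)
    return np.linalg.solve(A,b)
def blob(img,uv,tol=28,k=3,rad=32):
    """ellipse of the patch whose Lab colour is like the seed's"""
    lab=cv2.cvtColor(img,cv2.COLOR_BGR2LAB).astype(float)
    u,v=map(int,uv); c=np.median(lab[v-2:v+3,u-2:u+3].reshape(-1,3),0)
    m=(np.linalg.norm((lab-c)*[.6,1,1],axis=2)<tol).astype(np.uint8)
    w=np.zeros_like(m); cv2.circle(w,(u,v),rad,1,-1); m=cv2.morphologyEx(m*w,cv2.MORPH_OPEN,cv2.getStructuringElement(2,(k,k)))
    n,l,s,_=cv2.connectedComponentsWithStats(m); i=l[v,u]
    cs,_=cv2.findContours((l==i).astype(np.uint8),0,2)
    return cv2.fitEllipse(cv2.convexHull(max(cs,key=cv2.contourArea)))
E
python3 - <<'E'
from plant import ctrl,eyes,order
from h import *
t=eyes.get_image("top");s=eyes.get_image("side")
for n in SEED["top"]:
    k=11 if n in("blue","white") else 3
    a=blob(t["color"],SEED["top"][n],k=k);b=blob(s["color"],SEED["side"][n],k=k)
    p=tri([ray(t,a[0]),ray(s,b[0])])
    print(n,np.round(a[0],1),np.round(a[1],1),np.round(b[0],1),np.round(b[1],1),"P",np.round(p,4),"top@.012",np.round(onz(t,a[0],.012),4)[:2],"side@.012",np.round(onz(s,b[0],.012),4)[:2])
for n,a,b in (("bottle cap",(247,125),(206,160)),("vial top",(172,106),(153,181))): print(n,tri([ray(t,a),ray(s,b)]))
E
```

```text
green [158.5 236.6] [21.7 23. ] [261.1 285.3] [24.2 29.6] P [0.5021 0.2403 0.0068] top@.012 [0.5029 0.2397] side@.012 [0.4991 0.2437]
yellow [199.6 240.5] [21.6 22.4] [287.2 252.9] [20.8 27.6] P [0.4901 0.1436 0.007 ] top@.012 [0.4909 0.1434] side@.012 [0.4873 0.1474]
red [254.1 229.9] [21.2 21.7] [301.7 211.1] [17.6 24.1] P [0.511  0.0146 0.0068] top@.012 [0.5117 0.015 ] side@.012 [0.5079 0.0196]
pink [302.7 240.9] [24.7 25.8] [331.  183.8] [17.3 25.9] P [ 0.4816 -0.0981  0.0118] top@.012 [ 0.4827 -0.0978] side@.012 [ 0.4805 -0.0981]
brown [352.3 247.1] [21.6 24.6] [353.2 161.9] [16.4 22.9] P [ 0.4631 -0.2149  0.0038] top@.012 [ 0.4649 -0.2125] side@.012 [ 0.4586 -0.2045]
blue [160.7 192. ] [38.5 42.4] [214.2 266.1] [37.6 48.7] P [0.6089 0.2357 0.0038] top@.012 [0.6086 0.2346] side@.012 [0.6037 0.2412]
white [213.9 178.6] [39.1 48.1] [232.7 220.1] [31.1 52.2] P [0.637  0.107  0.0078] top@.012 [0.6374 0.1072] side@.012 [0.6334 0.1106]
bottle cap [0.74608368 0.02458186 0.08243561]
vial top [0.77457654 0.18522534 0.13100556]
```

```bash
python3 - <<'E'
from plant import ctrl,eyes,order
from h import *
t=eyes.get_image("top");s=eyes.get_image("side")
for a,b in (((90,212),(165,283)),((45,291),(240,345)),((90,212),(240,345))):
    r=[ray(t,a),ray(s,b)];p=tri(r); print(np.round(p,3),[round(np.linalg.norm((np.eye(3)-np.outer(v,v))@(p-o)),4) for o,v in r])
big=cv2.resize(np.vstack([t["color"][80:300,0:280]]),None,fx=2.7,fy=2.7); cv2.imwrite("pics/topc.png",big)
E
```

```text
[0.575 0.377 0.124] [np.float64(0.0257), np.float64(0.0257)]
[0.41  0.443 0.162] [np.float64(0.0185), np.float64(0.0185)]
[0.519 0.385 0.023] [np.float64(0.0464), np.float64(0.0464)]
```

View pics/topc.png

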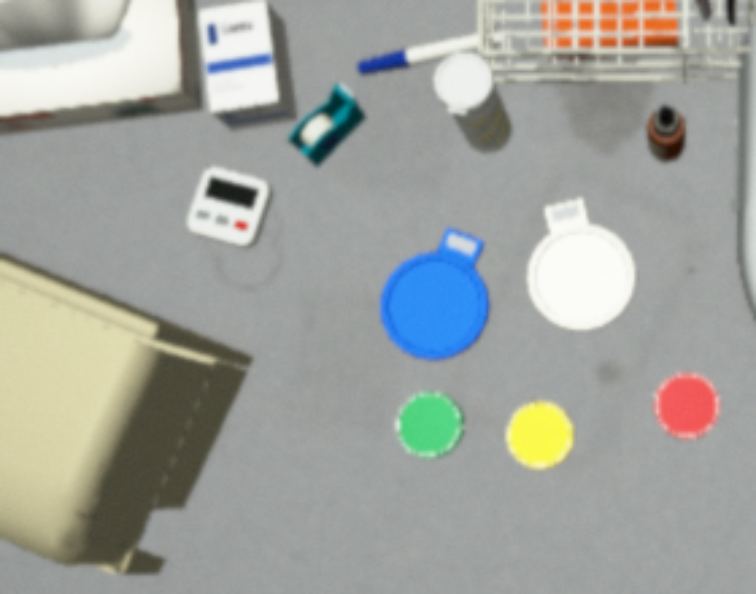

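The crop shows the carriers more clearly. The blue dish centre is at full-frame pixel (161.1,193.0) and the white one at (215.2,182.2), with both tabs pointing up. The tan covered box has its base corner at (93,213), so it is clear of the green plate. I'll move off to the right, then look with the wrist camera.

Emit:
{"method": "carry_out", "body": {
  "steps": [1,-0.0217,-0.0348,-0.009,0,0,0,1,-0.0217,-0.0348,-0.009,0,0,0,1,-0.0217,-0.0348,-0.009,0,0,0,1,-0.0217,-0.0348,-0.009,0,0,0,1,-0.0217,-0.0348,-0.009,0,0,0,1,-0.0217,-0.0348,-0.009,0,0,0,1,-0.0217,-0.0348,-0.009,0,0,0,1,-0.0217,-0.0348,-0.009,0,0,0,1,-0.0217,-0.0348,-0.009,0,0,0]
}}

```text
clock: 1.25
position: [0.2699, 0.2486, 0.2885]
tool_rot: [180.0, 0.0, 164.9]
contact_force: [1.5, 0.0, 0.4]
grip_width: 0.0853
grip_force: 0.0
```

Emit:
{"method": "carry_out", "body": {
  "steps": [1,-0.0401,-0.0173,0.0057,0,0,0,1,-0.0401,-0.0173,0.0057,0,0,0,1,-0.0401,-0.0173,0.0057,0,0,0,1,-0.0401,-0.0173,0.0057,0,0,0,1,-0.0401,-0.0173,0.0057,0,0,0,1,-0.0401,-0.0173,0.0057,0,0,0,1,-0.0401,-0.0173,0.0057,0,0,0,1,0,0,0,0,0,0.145,1,0,0,0,0,0,0.145,1,0,0,0,0,0,0.145]
}}

```text
clock: 2.25
position: [0.5095, 0.0595, 0.2477]
tool_rot: [-180.0, -0.0, 139.6]
contact_force: [-0.0, 0.1, -0.0]
grip_width: 0.0855
grip_force: 0.0
```

```bash
python3 - <<'E'
from plant import ctrl,eyes,order
from h import *
w=eyes.get_image("wrist"); cv2.imwrite("pics/w1.png",w["color"]); np.save("pics/w1E.npy",w["extrinsics"])
print(w["extrinsics"],ctrl.sense()["position"],ctrl.sense()["tool_rot"])
E
```

```text
[[ 6.48809647e-01  7.33525747e-01  2.02450042e-01  4.58707043e-01]
 [ 7.60950724e-01 -6.25493822e-01 -1.72370167e-01  1.03786375e-01]
 [ 1.93294762e-04  2.65889933e-01 -9.64003375e-01  4.15463864e-01]
 [ 0.00000000e+00  0.00000000e+00  0.00000000e+00  1.00000000e+00]] [0.5093594  0.05967011 0.24783996] [-1.79987389e+02 -1.90652930e-02  1.39370813e+02]
```

View pics/w1.png

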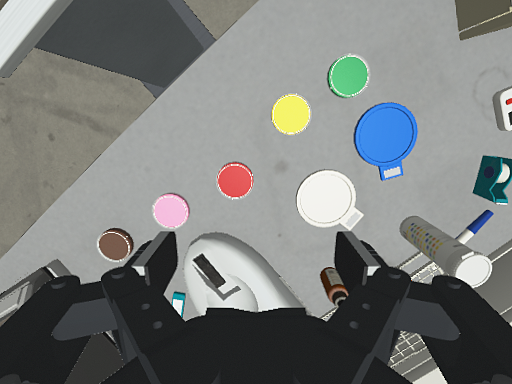

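The wrist view shows brown (115,245), pink (171,211), red (235,181), yellow (291,114), green (348,76), the blue dish (386,135) and the white dish (326,198). I'll combine all three views.

```bash
cat >> h.py <<'E'
def dish(img,uv,rad,tol=40):
    """ellipse of a dish, its tab opened away"""
    return blob(img,uv,tol=tol,k=2*int(rad*.55)+1,rad=int(rad*1.8))
E
python3 - <<'E'
from plant import ctrl,eyes,order
from h import *
I={n:eyes.get_image(n) for n in("top","side","wrist")}
SEED["wrist"]=dict(green=(348,76),yellow=(291,114),red=(235,181),pink=(171,211),brown=(115,245),blue=(386,135),white=(326,198))
SEED["top"].update(blue=(161,193),white=(215,182))
for n in SEED["top"]:
    print(n,end=" "); rs=[]
    for c in I:
        e=dish(I[c]["color"],SEED[c][n],30 if c=="wrist" else 18) if n in("blue","white") else blob(I[c]["color"],SEED[c][n])
        r=ray(I[c],e[0]); rs.append(r); z=.009
        print(c,np.round(e[0],1),np.round(e[1],0),np.round(onz(I[c],e[0],z)[:2],4),end=" | ")
    print("all",np.round(tri(rs),4),"top+wrist",np.round(tri([rs[0],rs[2]]),4))
E
```

```text
green top [156.9 236.7] [18. 23.] [0.5029 0.2442] | side [261.1 285.3] [24. 30.] [0.5001 0.2416] | wrist [349.7  76.6] [35. 38.] [0.5014 0.244 ] | all [0.5011 0.2433 0.0109] top+wrist [0.5025 0.2451 0.0053]
yellow top [200. 241.] [64. 64.] [0.4898 0.1429] | side [287.3 252.9] [21. 27.] [0.4881 0.1448] | wrist [291.1 114.5] [35. 37.] [0.4892 0.1465] | all [0.4891 0.1446 0.0085] top+wrist [ 0.4903  0.1459 -0.003 ]
red Traceback (most recent call last):
  File "<stdin>", line 9, in <module>
  File "h.py", line 21, in blob
    return cv2.fitEllipse(cv2.convexHull(max(cs,key=cv2.contourArea)))
           ~~~~~~~~~~~~~~^^^^^^^^^^^^^^^^^^^^^^^^^^^^^^^^^^^^^^^^^^^^^
cv2.error: OpenCV(4.12.0) /io/opencv/modules/imgproc/src/shapedescr.cpp:361: error: (-201:Incorrect size of input array) There should be at least 5 points to fit the ellipse in function 'fitEllipseNoDirect'
```

```bash
python3 - <<'E'
from plant import ctrl,eyes,order
from h import *
I={n:eyes.get_image(n) for n in("top","side","wrist")}
for n in("top","side"): I[n]["color"]=cv2.imread(f"pics/{n}0.png")
SEED["wrist"]=dict(green=(348,76),yellow=(291,114),red=(235,181),pink=(171,211),brown=(115,245),blue=(386,135),white=(326,198))
SEED["top"].update(blue=(161,193),white=(215,182))
for n in SEED["top"]:
    print(n,end=" "); rs=[]
    for c in I:
        e=dish(I[c]["color"],SEED[c][n],30 if c=="wrist" else 18) if n in("blue","white") else blob(I[c]["color"],SEED[c][n])
        r=ray(I[c],e[0]); rs.append(r); z=.009
        print(c,np.round(e[0],1),np.round(e[1],0),np.round(onz(I[c],e[0],z)[:2],4),end=" | ")
    print("all",np.round(tri(rs),4),"top+wrist",np.round(tri([rs[0],rs[2]]),4))
E
```

```text
green top [158.6 236.7] [22. 23.] [0.503  0.2401] | side [261.  285.2] [24. 30.] [0.5003 0.2416] | wrist [349.5  76.6] [35. 38.] [0.5013 0.244 ] | all [0.5015 0.2418 0.0095] top+wrist [0.5004 0.2365 0.0297]
yellow top [199.6 240.5] [22. 22.] [0.4911 0.1437] | side [287.3 252.9] [21. 27.] [0.4881 0.1448] | wrist [291.1 114.7] [35. 37.] [0.4894 0.1464] | all [0.4896 0.1449 0.0087] top+wrist [ 0.4944  0.1518 -0.0558]
red top [254.1 229.9] [21. 22.] [0.512 0.015] | side [301.7 211.1] [18. 24.] [0.509  0.0166] | wrist [234. 181.] [31. 33.] [0.5112 0.0153] | all [0.5111 0.0147 0.0068] top+wrist [0.5118 0.0149 0.0064]
pink top [302.7 240.9] [25. 26.] [ 0.4829 -0.0981] | side [330.9 183.9] [17. 26.] [ 0.4817 -0.1015] | wrist [169.8 210.2] [32. 37.] [ 0.4808 -0.0971] | all [ 0.4814 -0.0972  0.0116] top+wrist [ 0.482  -0.0985  0.0062]
brown top [352.3 247.3] [22. 25.] [ 0.4645 -0.2133] | side [353.1 161.8] [16. 23.] [ 0.46   -0.2084] | wrist [112.6 243.2] [28. 31.] [ 0.46   -0.2154] | all [ 0.462  -0.215   0.0059] top+wrist [ 0.4622 -0.2122  0.0132]
blue top [160.6 192.3] [40. 42.] [0.6085 0.2355] | side [214.5 266.9] [40. 49.] [0.6036 0.2407] | wrist [383.  135.4] [54. 64.] [0.6027 0.2356] | all [0.607  0.237  0.0028] top+wrist [ 0.6108  0.2407 -0.0112]
white top [214.4 181.2] [41. 42.] [0.6315 0.1062] | side [237.4 213.8] [46. 61.] [0.6351 0.0857] | wrist [323.6 198.5] [52. 61.] [0.6254 0.1067] | all [0.6235 0.1052 0.0279] top+wrist [ 0.636   0.1074 -0.0163]
```

Emit:
{"method": "carry_out", "body": {
  "steps": [1,-0.0076,-0.0082,0.037,0,0,0,1,-0.0076,-0.0082,0.037,0,0,0,1,-0.0076,-0.0082,0.037,0,0,0,1,-0.0076,-0.0082,0.037,0,0,0,1,0,0,0,0,0,0,1,0,0,0,0,0,0]
}}

```text
clock: 3.2
position: [0.511, 0.0155, 0.1001]
tool_rot: [-180.0, -0.1, 140.0]
contact_force: [0.3, 0.2, 0.1]
grip_width: 0.0853
grip_force: 0.0
```

```bash
cat >> h.py <<'E'
def project(d,P):
    E=np.linalg.inv(d["extrinsics"]); r,_=cv2.Rodrigues(E[:3,:3])
    return cv2.projectPoints(np.array([P],float),r,E[:3,3],d["camera_matrix"],d["D"])[0].ravel()
def local(d,st):
    return R.from_euler("xyz",st["tool_rot"],degrees=True).as_matrix()
def look(items,z=.009):
    """items: (name,world guess,is_dish); ellipse centre in wrist view -> world at z and tool-axes offset"""
    from plant import ctrl,eyes
    w=eyes.get_image("wrist"); st=ctrl.sense(); M=local(w,st)
    print("tcp",np.round(st["position"],4),np.round(st["tool_rot"],2),"F",np.round(st["contact_force"],1),round(st["grip_width"],4))
    for n,g,dsh in items:
        uv=project(w,[g[0],g[1],z]); rad=np.linalg.norm(project(w,[g[0]+(.048 if dsh else .03),g[1],z])-uv)
        e=dish(w["color"],uv,rad) if dsh else blob(w["color"],uv,k=7,rad=int(rad*1.3))
        P=onz(w,e[0],z); d=M.T@(P-st["position"])
        print(n,"uv",np.round(uv),np.round(e[0],1),np.round(e[1],0),"2rad",round(2*rad),"world",np.round(P[:2],4),"tool dxy",np.round(d[:2],4))
    return w
E
python3 - <<'E'
from h import *
w=look([("red",(.511,.015),0)]); cv2.imwrite("pics/w2.png",w["color"])
E
```

```text
tcp [0.5126 0.0156 0.1016] [1.7992e+02 8.0000e-02 1.4000e+02] F [ 0.3 -0.4  0.4] 0.0853
red uv [254. 187.] [255.3 186.4] [50. 52.] 2rad 57 world [0.5115 0.0158] tool dxy [ 0.0011 -0.0007]
```

View pics/w2.png

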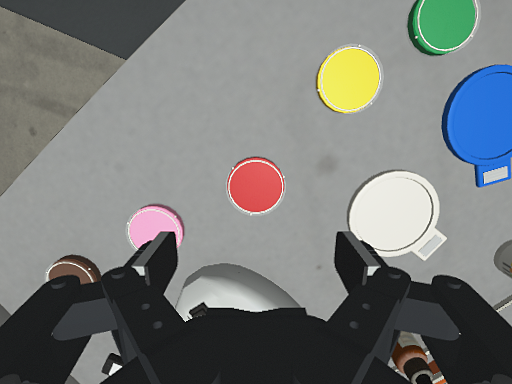

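The red plate is at (255,186), between the open fingers and centred to about 1 mm. I'll go down and grip.

Emit:
{"method": "carry_out", "body": {
  "steps": [1,0,0,0.024,0,0,0,1,0,0,0.024,0,0,0,1,0,0,0.024,0,0,0,1,0,0,0.024,0,0,0,1,0,0,0,0,0,0,0,0,0,0,0,0,0,0,0,0,0,0,0,0,0,0,0,0,0,0,0,0,0,0,0,0,0,0,0,0,0,0,0,0,0],
  "newtons": 30
}}

```text
clock: 4.25
position: [0.512, 0.0153, 0.0047]
tool_rot: [180.0, 0.1, 140.0]
contact_force: [-0.4, -0.1, -0.1]
grip_width: 0.0122
grip_force: 0.0
```

```bash
python3 - <<'E'
from plant import eyes,ctrl
from h import *
w=eyes.get_image("wrist");s=eyes.get_image("side"); print(ctrl.sense()["grip_width"])
cv2.imwrite("pics/w3.png",np.hstack([cv2.resize(w["color"],None,fx=.78,fy=.78),cv2.resize(s["color"][130:280,220:419],(400,300))]))  if 0 else cv2.imwrite("pics/w3.png",np.hstack([w["color"][100:384,100:420],cv2.resize(s["color"][130:272,200:400],(400,284))]))
E
```

```text
2.6184319751564695e-05
```

View pics/w3.png

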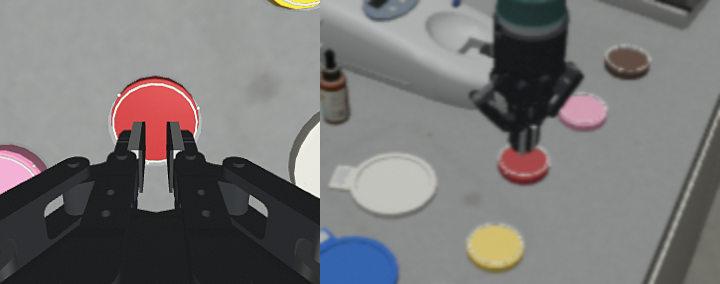

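```bash
python3 - <<'E'
from plant import eyes,ctrl
from h import *
w=eyes.get_image("wrist");s=eyes.get_image("side");st=ctrl.sense(); print(st["position"],st["contact_force"],st["grip_width"],st["grip_force"])
print("tip tri",tri([ray(w,(256,222)),ray(s,(302,205))]), "TCP proj", project(w,st["position"]),project(s,st["position"]))
cv2.imwrite("pics/w4.png",np.hstack([cv2.resize(w["color"][150:300,180:330],(400,400)),cv2.resize(s["color"][170:220,280:330],(400,400))]))
E
```

```text
[0.5113703  0.0153067  0.00402196] [-0.05862541  0.03740159 -0.60877536] -0.0001427165300166452 0.0
tip tri [0.50559781 0.0227639  0.03296006] TCP proj [254.20033318 219.71182398] [300.81692382 212.01132149]
```

View pics/w4.png

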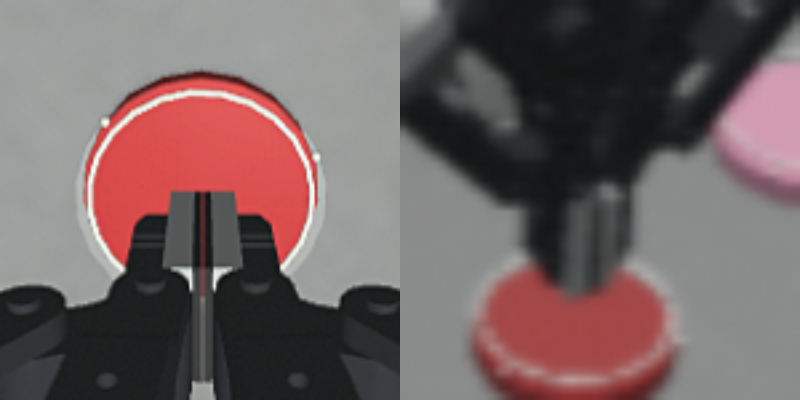

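```bash
python3 - <<'E'
from plant import eyes,ctrl
from h import *
w=eyes.get_image("wrist");st=ctrl.sense(); M=local(w,st);s=eyes.get_image("side")
for h in (-5,0,5,10,15,20,25): print(h,[np.round(project(w,st["position"]+M@np.array([.011,y,-h/1000]))) for y in(0,.0427,-.0427)],np.round(project(s,st["position"]+M@np.array([0,0,-h/1000])),1))
E
```

```text
-5 [array([254., 202.]), array([317., 202.]), array([192., 202.])] [300.7 213.6]
0 [array([254., 205.]), array([318., 205.]), array([190., 205.])] [300.8 212. ]
5 [array([254., 207.]), array([320., 207.]), array([188., 207.])] [300.9 210.4]
10 [array([254., 210.]), array([322., 210.]), array([187., 210.])] [301.  208.8]
15 [array([254., 212.]), array([324., 212.]), array([185., 212.])] [301.1 207.1]
20 [array([254., 215.]), array([326., 215.]), array([182., 215.])] [301.2 205.4]
25 [array([254., 219.]), array([328., 218.]), array([180., 218.])] [301.3 203.8]
```

The fingers closed above the plate: in the side view the shut tips are at (302,207), about 15 mm above the TCP the robot reports. I'll find the true tip height by lowering the shut fingers gently onto the lid, watching the force.

Emit:
{"method": "carry_out", "body": {
  "steps": [0,0,0,0.001,0,0,0,0,0,0,0.001,0,0,0,0,0,0,0.001,0,0,0]
}}

```text
clock: 4.85
position: [0.5114, 0.0153, 0.0009]
tool_rot: [-180.0, -0.0, 140.0]
contact_force: [-0.6, 0.0, 0.3]
grip_width: -0.0004
grip_force: 0.0
```

Emit:
{"method": "carry_out", "body": {
  "steps": [0,0,0,0.001,0,0,0,0,0,0,0.001,0,0,0,0,0,0,0.001,0,0,0]
}}

```text
clock: 5.15
position: [0.5115, 0.0153, -0.0021]
tool_rot: [180.0, 0.0, 140.0]
contact_force: [-0.0, 0.3, 0.3]
grip_width: -0.0004
grip_force: 0.0
```

Emit:
{"method": "carry_out", "body": {
  "steps": [0,0,0,0.001,0,0,0,0,0,0,0.001,0,0,0,0,0,0,0.001,0,0,0]
}}

```text
clock: 5.45
position: [0.5114, 0.0153, -0.0051]
tool_rot: [-180.0, -0.0, 140.0]
contact_force: [-0.6, -0.0, -0.9]
grip_width: 0.0002
grip_force: 0.0
```

Emit:
{"method": "carry_out", "body": {
  "steps": [0,0,0,0.001,0,0,0,0,0,0,0.001,0,0,0,0,0,0,0.001,0,0,0]
}}

```text
clock: 5.75
position: [0.5114, 0.0153, -0.0081]
tool_rot: [-180.0, -0.0, 140.0]
contact_force: [-1.1, 0.8, -0.1]
grip_width: 0.0
grip_force: 0.0
```

Emit:
{"method": "carry_out", "body": {
  "steps": [0,0,0,0.001,0,0,0,0,0,0,0.001,0,0,0,0,0,0,0.001,0,0,0]
}}

```text
clock: 6.05
position: [0.5115, 0.0153, -0.0085]
tool_rot: [-180.0, -0.0, 140.0]
contact_force: [-9.6, 0.9, 28.5]
grip_width: -0.0004
grip_force: 14.3
```

```bash
python3 - <<'E'
from plant import eyes,ctrl
from h import *
w=eyes.get_image("wrist");s=eyes.get_image("side");st=ctrl.sense(); print(st["position"],st["contact_force"],st["joints"],st["joint_torque"])
cv2.imwrite("pics/w5.png",np.hstack([cv2.resize(w["color"][150:300,180:330],(400,400)),cv2.resize(s["color"][170:220,280:330],(400,400))]))
E
```

```text
[ 0.51151606  0.01532861 -0.00843236] [-7.52739468  0.99018311 21.69419404] [-5.51861128e+00  1.68814354e+01 -2.95076197e+01  4.36211307e+01
 -9.15094724e-03  3.45118760e+01] [-3.80662037e-01 -2.85942417e+01  1.98032856e+01 -2.79574513e+00
  5.50992857e-02 -9.89175569e-04]
```

View pics/w5.png

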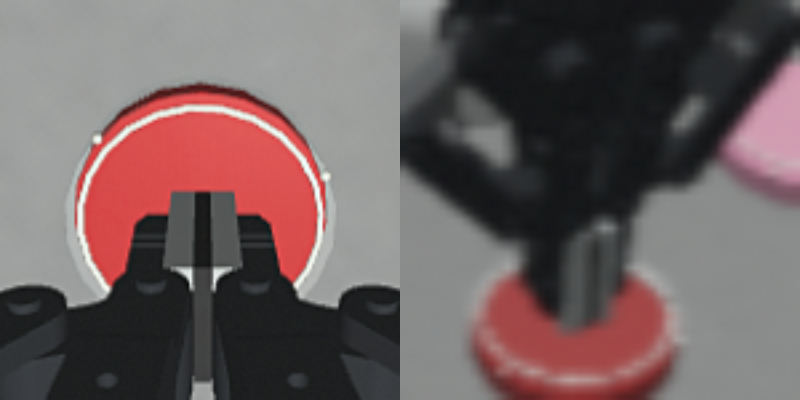

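The shut tips touched the lid with the reported TCP at z = -0.0083. With the lid at 0.016, the real tips are about 24 mm behind the reported TCP. I'll use that offset: back off, open and go lower.

Emit:
{"method": "carry_out", "body": {
  "steps": [0,0,0,-0.008,0,0,0,1,0,0,0,0,0,0,1,0,0,0,0,0,0,1,0,0,0,0,0,0,1,0,0,0,0,0,0,1,0,0,0,0,0,0,1,0,0,0.007,0,0,0,1,0,0,0.007,0,0,0,1,0,0,0.007,0,0,0,1,0,0,0,0,0,0]
}}

```text
clock: 7.15
position: [0.5099, 0.0155, -0.0255]
tool_rot: [-179.9, -0.1, 140.0]
contact_force: [-1.1, 0.0, 0.2]
grip_width: 0.0853
grip_force: 0.0
```

Emit:
{"method": "carry_out", "body": {
  "steps": [0,0,0,0,0,0,0,0,0,0,0,0,0,0,0,0,0,0,0,0,0,0,0,0,0,0,0,0,0,0,0,0,0,0,0],
  "newtons": 30
}}

```text
clock: 7.65
position: [0.5119, 0.0153, -0.0236]
tool_rot: [180.0, 0.0, 140.0]
contact_force: [0.0, 0.2, 1.2]
grip_width: 0.0587
grip_force: 32.2
```

Emit:
{"method": "carry_out", "body": {
  "steps": [0,0,0,-0.02,0,0,0,0,0,0,-0.03,0,0,0,0,0,0,-0.03,0,0,0,0,0,0,-0.03,0,0,0,0,0.01,0.03,0,0,0,0,0,0.01,0.04,0,0,0,0,0,0.01,0.04,0,0,0,0,0,0,0,0,0,0,0,0,0,0,0,0,0,0]
}}

```text
clock: 8.55
position: [0.5589, 0.1194, 0.0857]
tool_rot: [-179.9, -0.0, 140.1]
contact_force: [-0.6, -0.7, -1.1]
grip_width: 0.0585
grip_force: 32.5
```

```bash
python3 - <<'E'
from h import *
w=look([("blue",(.606,.236),1),("white",(.629,.1065),1)]); cv2.imwrite("pics/w6.png",w["color"])
E
```

```text
tcp [0.5584 0.1187 0.0855] [-1.7992e+02 -5.0000e-02  1.3999e+02] F [-0.2 -0.3 -0.8] 0.0582
blue uv [384. 150.] [380.9 146.5] [ 89. 100.] 2rad 93 world [0.6017 0.2353] tool dxy [0.0417 0.1173]
white uv [289. 249.] [257.1 242.9] [86. 92.] 2rad 83 world [0.6031 0.0855] tool dxy [-0.0556  0.0034]
```

View pics/w6.png

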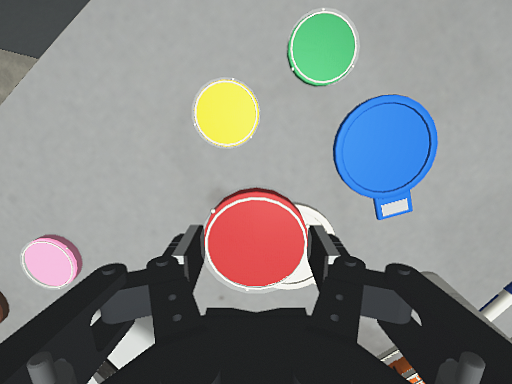

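The red plate sits level between the pads, centred near (256,241). The blue dish's rim spans columns 334–437 and rows 95–199, so its centre is about (386,147) and the colour fit is a bit biased. I'll refit with a plain blueness mask.

```bash
cat >> h.py <<'E'
def mdish(img,uv,rad,kind):
    i=img.astype(int)
    m=(i[...,0]-i[...,2]>50) if kind=="blue" else (i.min(2)>178)
    m=m.astype(np.uint8); w=np.zeros_like(m); cv2.circle(w,tuple(map(int,uv)),int(rad*1.6),1,-1); m*=w
    m=cv2.morphologyEx(m,cv2.MORPH_CLOSE,np.ones((7,7),np.uint8))
    k=2*int(rad*.55)+1; m=cv2.morphologyEx(m,cv2.MORPH_OPEN,cv2.getStructuringElement(2,(k,k)))
    cs,_=cv2.findContours(m,0,2); return cv2.fitEllipse(max(cs,key=cv2.contourArea))
E
python3 - <<'E'
from plant import eyes,ctrl
from h import *
w=eyes.get_image("wrist"); e=mdish(w["color"],(386,147),52,"blue"); print("w6",e[0],e[1],onz(w,e[0],.01))
st=ctrl.sense()
P1=onz(w,e[0],.01); print("tool dxy",(local(w,st).T@(P1-st["position"])))
r1=ray(w,e[0])
t=eyes.get_image("top"); t["color"]=cv2.imread("pics/top0.png"); s=eyes.get_image("side"); s["color"]=cv2.imread("pics/side0.png")
w1=dict(w); w1["color"]=cv2.imread("pics/w1.png"); w1["extrinsics"]=np.load("pics/w1E.npy")
for n,d,uv,rad in(("blue",t,(161,193),21),("blue",s,(215,266),22),("blue",w1,(386,135),31),("white",t,(215,182),21),("white",s,(237,222),22),("white",w1,(326,198),30)):
    e=mdish(d["color"],uv,rad,n); print(n,np.round(e[0],1),np.round(e[1]),np.round(onz(d,e[0],.01),4))
    if n=="blue" and d is w1: print("tri wrist pair",tri([r1,ray(d,e[0])]))
print("held plate top", onz(w,(256,241),.0855+.034), blob(w["color"],(256,241),rad=60)[:2])
E
```

```text
w6 (386.5682067871094, 146.6959991455078) (98.8289566040039, 108.84825897216797) [0.60437527 0.23813671 0.01      ]
tool dxy [0.0417419  0.12161747 0.07537904]
blue [160.6 192.3] [39. 41.] [0.6083 0.2352 0.01  ]
blue [213.3 265.6] [39. 49.] [0.607  0.2396 0.01  ]
blue [385.7 134.5] [60. 66.] [0.6054 0.2377 0.01  ]
tri wrist pair [ 0.61517311  0.24655718 -0.0170242 ]
white [214.5 181.4] [39. 41.] [0.6308 0.1061 0.01  ]
white [236. 221.] [28. 39.] [0.6264 0.1083 0.01  ]
white [327.4 199.7] [57. 62.] [0.6309 0.1086 0.01  ]
held plate top [0.55812719 0.12032999 0.1195    ] ((255.52369689941406, 242.84811401367188), (85.90937042236328, 96.20985412597656))
```

Emit:
{"method": "carry_out", "body": {
  "steps": [0,0.0102,0.03015,0,0,0,0,0,0.0102,0.03015,0,0,0,0,0,0.0102,0.03015,0,0,0,0,0,0.0102,0.03015,0,0,0,0,0,0,0,0.03,0,0,0,0,0,0,0.03,0,0,0,0,0,0,0.025,0,0,0,0,0,0,0.01,0,0,0,0,0,0,0,0,0,0,0,0,0,0,0,0,0]
}}

```text
clock: 9.75
position: [0.6063, 0.237, -0.008]
tool_rot: [179.9, 0.0, 139.9]
contact_force: [0.1, -1.5, 0.3]
grip_width: 0.0588
grip_force: 32.6
```

Emit:
{"method": "carry_out", "body": {
  "steps": [0,0,0,0.002,0,0,0,0,0,0,0.002,0,0,0,0,0,0,0.002,0,0,0,0,0,0,0,0,0,0]
}}

```text
clock: 10.15
position: [0.6056, 0.2375, -0.0148]
tool_rot: [180.0, 0.0, 140.0]
contact_force: [0.3, 0.8, -0.7]
grip_width: 0.0585
grip_force: 32.6
```

Emit:
{"method": "carry_out", "body": {
  "steps": [0,0,0,0.001,0,0,0,0,0,0,0.0005,0,0,0,0,0,0,0,0,0,0]
}}

```text
clock: 10.45
position: [0.6057, 0.2375, -0.0156]
tool_rot: [180.0, 0.0, 140.0]
contact_force: [-1.6, -1.2, 4.9]
grip_width: 0.0588
grip_force: 33.0
```

The plate touched the carrier floor at the expected height. I'll release, lift and move back towards yellow.

Emit:
{"method": "carry_out", "body": {
  "steps": [0.9,0,0,0,0,0,0,0.9,0,0,0,0,0,0,0.9,0,0,0,0,0,0,0.9,0,0,0,0,0,0,1,0,0,-0.03,0,0,0,1,0,0,-0.04,0,0,0,1,0,0,-0.04,0,0,0,1,0.018,-0.045,0,0,0,0,1,0.018,-0.045,0,0,0,0,1,0,0,0,0,0,0]
}}

```text
clock: 11.45
position: [0.509, 0.1884, 0.0901]
tool_rot: [-179.3, -0.5, 139.9]
contact_force: [-0.1, -0.1, -0.6]
grip_width: 0.0855
grip_force: 0.0
```

```bash
python3 - <<'E'
from h import *
w=look([("yellow",(.49,.145),0),("green",(.502,.241),0)])
w=look([("red",(.6055,.2375),0)],z=.019)
e=mdish(w["color"],project(w,(.6055,.2375,.011)),52,"white") if 0 else None
cv2.imwrite("pics/w7.png",w["color"])
E
```

```text
tcp [0.5142 0.1899 0.0916] [-179.68   -0.24  139.92] F [0.9 1.2 0.2] 0.0852
yellow uv [210. 202.] [208.  202.9] [49. 53.] 2rad 59 world [0.4894 0.1433] tool dxy [-0.0113 -0.0512]
green uv [294. 149.] [294.3 147.8] [55. 57.] 2rad 62 world [0.5015 0.2418] tool dxy [0.0428 0.032 ]
tcp [0.518  0.191  0.0928] [-1.7992e+02 -6.0000e-02  1.3994e+02] F [ 0.9  0.2 -0.8] 0.0852
red uv [352. 230.] [355.4 228.4] [43. 53.] 2rad 54 world [0.6063 0.241 ] tool dxy [-0.0355  0.0952]
```

View pics/w7.png

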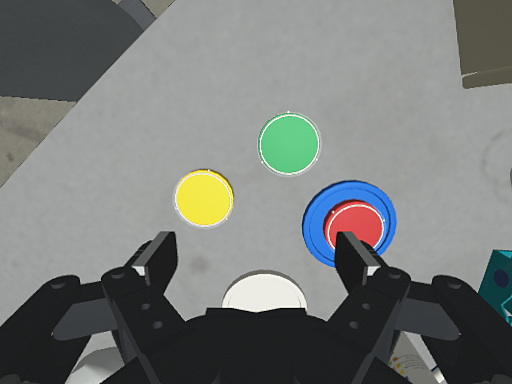

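Red sits concentric in the blue dish: red centre at (355,228), dish centre at about (350,224), and the difference matches the height parallax. The arm was still settling during that look, so I'll measure yellow again.

```bash
python3 - <<'E'
from h import *
w=look([("yellow",(.49,.145),0),("green",(.502,.241),0)])
w=look([("red",(.6055,.2375),0)],z=.021)
w=look([("yellow",(.49,.145),0)])
E
```

```text
tcp [0.5204 0.1917 0.0937] [1.7994e+02 4.0000e-02 1.3995e+02] F [ 0.6  0.9 -0.1] 0.0855
yellow uv [201. 196.] [199.2 196.6] [49. 53.] 2rad 59 world [0.4891 0.1432] tool dxy [-0.0072 -0.0573]
green uv [285. 142.] [284.8 141.2] [55. 57.] 2rad 62 world [0.5013 0.2418] tool dxy [0.0469 0.026 ]
tcp [0.5216 0.1921 0.0941] [1.7989e+02 8.0000e-02 1.3996e+02] F [ 0.1 -0.1 -0.1] 0.0853
red uv [346. 226.] [348.3 224.8] [45. 53.] 2rad 54 world [0.6058 0.2398] tool dxy [-0.0336  0.0906]
tcp [0.5221 0.1922 0.0942] [1.7987e+02 9.0000e-02 1.3997e+02] F [-0.5 -0.1  0.3] 0.0852
yellow uv [198. 194.] [195.8 193.9] [49. 53.] 2rad 59 world [0.489  0.1432] tool dxy [-0.0061 -0.059 ]
```

Emit:
{"method": "carry_out", "body": {
  "steps": [1,-0.0024,-0.019,0,0,0,0,1,-0.0024,-0.019,0,0,0,0,1,-0.0023,-0.019,0,0,0,0,1,0,0,0,0,0,0,1,0,0,0.035,0,0,0,1,0,0,0.035,0,0,0,1,0,0,0,0,0,0,1,0,0,0,0,0,0,1,0,0,0,0,0,0]
}}

```text
clock: 12.6
position: [0.4913, 0.1441, 0.0252]
tool_rot: [179.8, 0.1, 140.0]
contact_force: [1.2, -0.4, 0.3]
grip_width: 0.0853
grip_force: 0.0
```

```bash
python3 - <<'E'
from h import *
w=look([("yellow",(.489,.1435),0)])
w=look([("yellow",(.489,.1435),0)],z=.015)
E
```

```text
tcp [0.4914 0.1441 0.0254] [1.7983e+02 1.5000e-01 1.3998e+02] F [ 0.6  0.  -0.1] 0.0858
yellow uv [252. 210.] [253.4 210.6] [67. 72.] 2rad 77 world [0.4901 0.1442] tool dxy [ 0.001  -0.0008]
tcp [0.4912 0.144  0.0254] [1.7983e+02 1.4000e-01 1.3998e+02] F [ 1.  -0.  -0.2] 0.0856
yellow uv [252. 213.] [253.4 210.4] [67. 72.] 2rad 79 world [0.4885 0.1456] tool dxy [ 0.0031 -0.0005]
```

Emit:
{"method": "carry_out", "body": {
  "steps": [1,0.0015,0,0.016,0,0,0,1,0,0,0.016,0,0,0,1,0,0,0.0155,0,0,0,1,0,0,0,0,0,0,1,0,0,0,0,0,0,0,0,0,0,0,0,0,0,0,0,0,0,0,0,0,0,0,0,0,0,0,0,0,0,0,0,0,0,0,0,0,0,0,0,0]
}}

```text
clock: 13.7
position: [0.4891, 0.1446, -0.0226]
tool_rot: [179.9, 0.1, 140.0]
contact_force: [-0.4, 0.4, 6.3]
grip_width: 0.0586
grip_force: 31.5
```

Emit:
{"method": "carry_out", "body": {
  "steps": [0,0,0,-0.02,0,0,0,0,0,0,-0.03,0,0,0,0,0,0,-0.03,0,0,0,0,0,0,-0.03,0,0,0,0,0,0.036,0,0,0,0,0,0,0.036,0,0,0,0,0,0,0.036,0,0,0,0,0,0,0.036,0,0,0,0,0,0,0,0,0,0,0,0,0,0,0,0,0,0]
}}

```text
clock: 14.7
position: [0.5802, 0.255, 0.0858]
tool_rot: [-180.0, -0.0, 140.0]
contact_force: [-0.2, -0.0, -0.3]
grip_width: 0.0581
grip_force: 32.7
```

```bash
python3 - <<'E'
from h import *
from plant import eyes,ctrl
w=eyes.get_image("wrist");st=ctrl.sense()
for dz in (.034,.036):
    e=blob(w["color"],(256,241),rad=60); P=onz(w,e[0],st["position"][2]+dz); print(e[0],e[1],P,"held offset",local(w,st).T@(P-st["position"]))
w=look([("red",(.6055,.2375),0)],z=.021)
E
```

```text
(255.48638916015625, 243.90240478515625) (84.84871673583984, 95.29094696044922) [0.58118227 0.25521286 0.11966455] held offset [-0.00069205  0.00175206 -0.03400317]
(255.48638916015625, 243.90240478515625) (84.84871673583984, 95.29094696044922) [0.58040461 0.25586667 0.12166455] held offset [ 0.00032523  0.00174951 -0.03600251]
tcp [0.5792 0.2539 0.0857] [-1.7990e+02 -4.0000e-02  1.3995e+02] F [-0.5 -0.  -0.9] 0.0585
red uv [259. 225.] [257.2 230.6] [60. 76.] 2rad 59 world [0.609  0.2325] tool dxy [-0.0367  0.0029]
```

Emit:
{"method": "carry_out", "body": {
  "steps": [0,-0.0155,0.0016,0,0,0,0,0,-0.015,0.0015,0,0,0,0,0,0,0,0,0,0,0,0,0,0,0.03,0,0,0,0,0,0,0.03,0,0,0,0,0,0,0.016,0,0,0,0,0,0,0.004,0,0,0,0,0,0,0.003,0,0,0,0,0,0,0,0,0,0,0,0,0,0,0,0,0]
}}

```text
clock: 15.8
position: [0.607, 0.2378, 0.0045]
tool_rot: [179.9, 0.1, 140.0]
contact_force: [-0.1, -0.7, -0.3]
grip_width: 0.0586
grip_force: 32.7
```

Emit:
{"method": "carry_out", "body": {
  "steps": [0,0,0,0.001,0,0,0,0,0,0,0.001,0,0,0,0,0,0,0.001,0,0,0,0,0,0,0,0,0,0]
}}

```text
clock: 16.2
position: [0.6063, 0.2376, 0.0015]
tool_rot: [179.9, 0.0, 140.0]
contact_force: [-1.1, -0.4, 5.7]
grip_width: 0.0584
grip_force: 33.3
```

Emit:
{"method": "carry_out", "body": {
  "steps": [0.9,0,0,0,0,0,0,0.9,0,0,0,0,0,0,0.9,0,0,0,0,0,0,0.9,0,0,0,0,0,0,1,0,0,-0.03,0,0,0,1,0,0,-0.03,0,0,0,1,0.0276,-0.0213,-0.01,0,0,0,1,0.0276,-0.0213,0,0,0,0,1,0.0276,-0.0213,0,0,0,0,1,0,0,0,0,0,0]
}}

```text
clock: 17.2
position: [0.4948, 0.241, 0.0688]
tool_rot: [-179.7, -0.2, 140.1]
contact_force: [-0.3, -0.2, -0.6]
grip_width: 0.0857
grip_force: 0.0
```

Emit:
{"method": "carry_out", "body": {
  "steps": [1,0,0,0.02,0,0,0,1,0,0,0.025,0,0,0,1,0,0,0,0,0,0,1,0,0,0,0,0,0,1,0,0,0,0,0,0]
}}

```text
clock: 17.7
position: [0.5025, 0.2421, 0.026]
tool_rot: [179.9, 0.1, 140.0]
contact_force: [0.6, 0.4, 0.6]
grip_width: 0.0854
grip_force: 0.0
```

```bash
python3 - <<'E'
from h import *
w=look([("green",(.5014,.2418),0)],z=.012)
w=look([("green",(.5014,.2418),0)],z=.012)
w=look([("yellow",(.6055,.2375),0)],z=.037)
cv2.imwrite("pics/w8.png",w["color"])
E
```

```text
tcp [0.5027 0.2422 0.0263] [1.7988e+02 7.0000e-02 1.3995e+02] F [0.5 0.2 0.8] 0.0851
green uv [253. 212.] [251.8 212.7] [67. 72.] 2rad 77 world [0.5012 0.2407] tool dxy [ 0.0002 -0.002 ]
tcp [0.5027 0.2422 0.0263] [1.7988e+02 7.0000e-02 1.3995e+02] F [-0.4 -0.9  0.4] 0.0855
green uv [253. 212.] [251.6 212.5] [67. 72.] 2rad 77 world [0.5012 0.2407] tool dxy [ 0.0002 -0.002 ]
tcp [0.5025 0.2421 0.0262] [1.7989e+02 7.0000e-02 1.3995e+02] F [-0.4  0.6 -0.5] 0.0853
yellow uv [340. 329.] [340.2 329.3] [83. 84.] 2rad 65 world [0.6055 0.2376] tool dxy [-0.0818  0.0628]
```

View pics/w8.png

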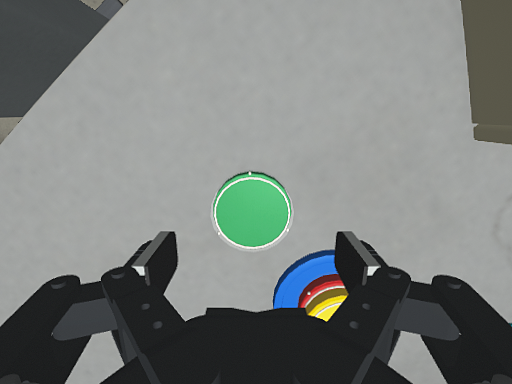

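The green plate is at (252,212), centred between the fingers. The blue, red and yellow stack at (325,295) looks concentric. I'll go down and grip green.

Emit:
{"method": "carry_out", "body": {
  "steps": [1,0.001,-0.0015,0.016,0,0,0,1,0,0,0.016,0,0,0,1,0,0,0.0145,0,0,0,1,0,0,0,0,0,0,1,0,0,0,0,0,0,0,0,0,0,0,0,0,0,0,0,0,0,0,0,0,0,0,0,0,0,0,0,0,0,0,0,0,0,0,0,0,0,0,0,0]
}}

```text
clock: 18.85
position: [0.5006, 0.2417, -0.0203]
tool_rot: [179.9, 0.1, 140.0]
contact_force: [-1.1, -0.1, 6.1]
grip_width: 0.0586
grip_force: 32.0
```

Emit:
{"method": "carry_out", "body": {
  "steps": [0,0,0,-0.02,0,0,0,0,0,0,-0.03,0,0,0,0,0,0,-0.03,0,0,0,0,0,0,-0.03,0,0,0,0,0,0,0,0,0,0,0,0,0,0,0,0,0,0,0,0,0,0,0,0]
}}

```text
clock: 19.55
position: [0.4983, 0.2408, 0.0873]
tool_rot: [-179.9, -0.1, 140.0]
contact_force: [0.2, 0.1, -0.1]
grip_width: 0.058
grip_force: 32.3
```

```bash
python3 - <<'E'
from h import *
from plant import eyes,ctrl
w=eyes.get_image("wrist");st=ctrl.sense()
e=blob(w["color"],(256,241),rad=60); P=onz(w,e[0],st["position"][2]+.035); print(e[0],e[1],P,"held offset",local(w,st).T@(P-st["position"]),st["position"])
E
```

```text
(255.51400756835938, 243.76724243164062) (83.81413269042969, 93.69189453125) [0.49893256 0.24142991 0.1219724 ] held offset [-0.00016417  0.00096566 -0.03500291] [0.4980861 0.2407616 0.0869724]
```

Emit:
{"method": "carry_out", "body": {
  "steps": [0,-0.0279,0.0218,0,0,0,0,0,-0.0279,0.0218,0,0,0,0,0,-0.028,0.0218,0,0,0,0,0,0,0,0,0,0,0,0,0,0,0.025,0,0,0,0,0,0,0.022,0,0,0,0,0,0,0.012,0,0,0,0,0,0,0.004,0,0,0,0,0,0,0,0,0,0,0,0,0,0,0,0,0]
}}

```text
clock: 20.6
position: [0.6063, 0.2377, 0.0264]
tool_rot: [179.9, 0.0, 140.0]
contact_force: [-0.0, 0.2, -0.4]
grip_width: 0.0578
grip_force: 32.4
```

Emit:
{"method": "carry_out", "body": {
  "steps": [0,0,0,0.002,0,0,0,0,0,0,0.002,0,0,0,0,0,0,0.001,0,0,0,0,0,0,0,0,0,0,0,0,0,0,0,0,0]
}}

```text
clock: 21.1
position: [0.6057, 0.2374, 0.0206]
tool_rot: [180.0, 0.0, 140.0]
contact_force: [0.2, -0.3, 0.4]
grip_width: 0.0587
grip_force: 32.4
```

Emit:
{"method": "carry_out", "body": {
  "steps": [0,0,0,0.001,0,0,0,0,0,0,0,0,0,0,0,0,0,0,0,0,0]
}}

```text
clock: 21.4
position: [0.6059, 0.2375, 0.0198]
tool_rot: [180.0, 0.0, 140.0]
contact_force: [-0.6, 0.5, 1.4]
grip_width: 0.0584
grip_force: 32.6
```

Emit:
{"method": "carry_out", "body": {
  "steps": [0.9,0,0,0,0,0,0,0.9,0,0,0,0,0,0,0.9,0,0,0,0,0,0,0.9,0,0,0,0,0,0,1,0,0,-0.03,0,0,0,1,0,0,-0.04,0,0,0,1,0,0,-0.01,0,0,0,1,0,0,0,0,0,0]
}}

```text
clock: 22.2
position: [0.608, 0.2381, 0.1023]
tool_rot: [179.7, 0.2, 140.0]
contact_force: [0.4, -0.1, -0.3]
grip_width: 0.0856
grip_force: 0.0
```

Emit:
{"method": "carry_out", "body": {
  "steps": [1,-0.01805,-0.04387,0,0,0,0,1,-0.01805,-0.04387,0,0,0,0,1,-0.01805,-0.04387,0,0,0,0,1,-0.01805,-0.04387,0,0,0,0,1,-0.01805,-0.04387,0,0,0,0,1,-0.01805,-0.04387,0,0,0,0,1,-0.01805,-0.04387,0,0,0,0,1,-0.01805,-0.04387,0,0,0,0,1,-0.01805,-0.04387,0,0,0,0,1,-0.01805,-0.04387,0,0,0,0]
}}

```text
clock: 23.2
position: [0.4595, -0.2154, 0.0977]
tool_rot: [-180.0, -0.2, 140.0]
contact_force: [0.1, -0.6, 0.3]
grip_width: 0.0855
grip_force: 0.0
```

Emit:
{"method": "carry_out", "body": {
  "steps": [1,0,0,0,0,0,0,1,0,0,0,0,0,0,1,0,0,0,0,0,0,1,0,0,0,0,0,0]
}}

```text
clock: 23.6
position: [0.4615, -0.2129, 0.0988]
tool_rot: [180.0, -0.1, 140.1]
contact_force: [0.4, -0.1, 0.4]
grip_width: 0.0852
grip_force: 0.0
```

```bash
python3 - <<'E'
from h import *
w=look([("brown",(.462,-.2145),0),("pink",(.4815,-.098),0)],z=.012)
cv2.imwrite("pics/w9.png",w["color"])
E
```

```text
tcp [ 0.4617 -0.213   0.099 ] [ 1.8000e+02 -6.0000e-02  1.4009e+02] F [-0.9 -0.5  0. ] 0.0853
brown uv [254. 189.] [254.5 188.7] [50. 52.] 2rad 58 world [ 0.4624 -0.2139] tool dxy [-0.0012 -0.0003]
pink uv [362. 127.] [365.  124.7] [61. 67.] 2rad 60 world [ 0.4814 -0.0943] tool dxy [0.061  0.1037]
```

View pics/w9.png

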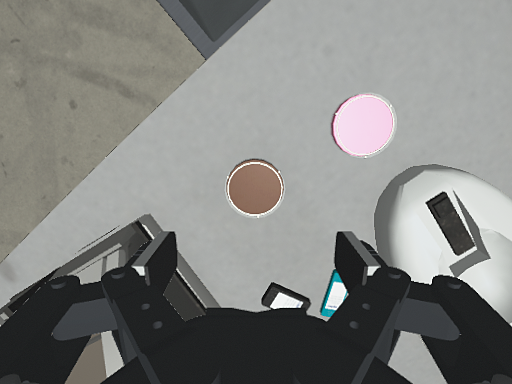

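The brown plate is at (254,189), centred between the fingers. A printer edge, with its corner near (145,220), stands close to the left finger, so I'll compute the clearance.

```bash
python3 - <<'E'
from h import *
from plant import eyes,ctrl
w=eyes.get_image("wrist");t=eyes.get_image("top");s=eyes.get_image("side");M=local(w,ctrl.sense());p=ctrl.sense()["position"]
for uv in ((148,217),(215,305)):
    for z in(0,.03,.06): P=onz(w,uv,z); print(uv,z,np.round(P,3),"tool",np.round(M.T@(P-p),3)[:2])
print("top corner",[np.round(onz(t,(403,269),z),3) for z in(0,.05)])
E
```

```text
(148, 217) 0 [ 0.416 -0.325  0.   ] tool [-0.036 -0.115]
(148, 217) 0.03 [ 0.415 -0.307  0.03 ] tool [-0.024 -0.102]
(148, 217) 0.06 [ 0.415 -0.29   0.06 ] tool [-0.013 -0.089]
(215, 305) 0 [ 0.545 -0.345  0.   ] tool [-0.148 -0.047]
(215, 305) 0.03 [ 0.53  -0.325  0.03 ] tool [-0.124 -0.042]
(215, 305) 0.06 [ 0.515 -0.305  0.06 ] tool [-0.099 -0.036]
top corner [array([ 0.411, -0.33 ,  0.   ]), array([ 0.412, -0.314,  0.05 ])]
```

Emit:
{"method": "carry_out", "body": {
  "steps": [1,-0.0005,0,0.03,0,0,0,1,0,0,0.03,0,0,0,1,0,0,0.025,0,0,0,1,0,0,0,0,0,0,1,0,0,0,0,0,0,1,0,0,0,0,0,0]
}}

```text
clock: 24.4
position: [0.4635, -0.2155, 0.016]
tool_rot: [180.0, 0.2, 140.0]
contact_force: [0.3, -0.3, 0.3]
grip_width: 0.0854
grip_force: 0.0
```

```bash
python3 - <<'E'
from h import *
w=look([("brown",(.462,-.2145),0)],z=.012)
w=look([("brown",(.462,-.2145),0)],z=.012)
E
```

```text
tcp [ 0.4637 -0.2157  0.0162] [179.97   0.19 139.98] F [-0.1  0.4 -0.2] 0.0853
brown uv [254. 215.] [255.1 215.5] [71. 76.] 2rad 81 world [ 0.4625 -0.214 ] tool dxy [0.002  0.0005]
tcp [ 0.4636 -0.2157  0.0162] [179.98   0.19 139.97] F [ 1.1 -0.1 -0.5] 0.0854
brown uv [254. 215.] [255.2 215.1] [71. 76.] 2rad 81 world [ 0.4625 -0.214 ] tool dxy [0.0019 0.0006]
```

Emit:
{"method": "carry_out", "body": {
  "steps": [1,0.0005,0.0005,0.018,0,0,0,1,0,0,0.018,0,0,0,1,0,0,0,0,0,0,1,0,0,0,0,0,0,0,0,0,0,0,0,0,0,0,0,0,0,0,0,0,0,0,0,0,0,0,0,0,0,0,0,0,0,0,0,0,0,0,0,0]
}}

```text
clock: 25.4
position: [0.4631, -0.2148, -0.02]
tool_rot: [180.0, 0.1, 140.0]
contact_force: [-0.1, 1.3, 5.8]
grip_width: 0.0584
grip_force: 31.2
```

Emit:
{"method": "carry_out", "body": {
  "steps": [0,0,0,-0.02,0,0,0,0,0,0,-0.03,0,0,0,0,0,0,-0.03,0,0,0,0,0,0,-0.03,0,0,0,0,0,0,-0.03,0,0,0,0,0,0,0,0,0,0,0,0,0,0,0,0,0,0,0,0,0,0,0,0]
}}

```text
clock: 26.2
position: [0.461, -0.2136, 0.1175]
tool_rot: [-180.0, -0.1, 140.0]
contact_force: [-0.4, -0.5, -0.3]
grip_width: 0.0584
grip_force: 32.5
```

```bash
python3 - <<'E'
from h import *
from plant import eyes,ctrl
w=eyes.get_image("wrist");st=ctrl.sense()
e=blob(w["color"],(256,241),rad=60); P=onz(w,e[0],st["position"][2]+.035); print(e[0],e[1],"held offset",local(w,st).T@(P-st["position"]),st["position"])
# white dish from the top camera, re-fit
t=eyes.get_image("top")
for th in(165,178,190):
    i=t["color"]; e=mdish(np.where(i.min(2,keepdims=True)>th,255,0).astype(np.uint8).repeat(3,2),(215,182),21,"white"); print(th,e[0],e[1],onz(t,e[0],.01)[:2])
E
```

```text
(255.5788116455078, 240.21844482421875) (84.69313049316406, 94.1996078491211) held offset [ 0.00178622  0.00084437 -0.03499532] [ 0.46080104 -0.21343329  0.11706665]
165 (217.91879272460938, 178.45654296875) (47.284996032714844, 54.51433181762695) [0.63773186 0.0977053 ]
178 (214.5671844482422, 181.4898223876953) (39.70060729980469, 40.75926971435547) [0.63059161 0.1058836 ]
190 (214.6656951904297, 181.5665283203125) (39.05937957763672, 39.459373474121094) [0.63039771 0.10565125]
```

Emit:
{"method": "carry_out", "body": {
  "steps": [0,0.00625,0.039,0,0,0,0,0,0.00625,0.039,0,0,0,0,0,0.00625,0.039,0,0,0,0,0,0.00625,0.039,0,0,0,0,0,0.00625,0.039,0,0,0,0,0,0.00625,0.039,0,0,0,0,0,0,0,0,0,0,0,0,0,0,0,0,0,0,0,0,0,0,0,0,0]
}}

```text
clock: 27.2
position: [0.5826, -0.0115, 0.1175]
tool_rot: [-179.9, -0.1, 139.9]
contact_force: [0.4, 0.5, -1.3]
grip_width: 0.0586
grip_force: 32.6
```

```bash
python3 - <<'E'
from h import *
from plant import eyes,ctrl
w=eyes.get_image("wrist");st=ctrl.sense();M=local(w,st)
uv=project(w,(.63,.108,.01)); rad=np.linalg.norm(project(w,(.678,.108,.01))-uv); print(st["position"],uv,rad)
for th in(165,178,190):
    i=w["color"]; e=mdish(np.where(i.min(2,keepdims=True)>th,255,0).astype(np.uint8).repeat(3,2),uv,rad,"white"); P=onz(w,e[0],.01);print(th,e[0],e[1],P[:2],M.T@(P-st["position"]))
e=blob(w["color"],(256,241),rad=60); P=onz(w,e[0],st["position"][2]+.035); print(e[0],"held",M.T@(P-st["position"]))
cv2.imwrite("pics/w10.png",w["color"])
E
```

```text
[ 0.58265566 -0.01178094  0.11772232] [372.76073435 144.35394702] 42.42543883815319
165 (364.75384521484375, 147.04031372070312) (114.50045776367188, 133.12008666992188) [0.62693248 0.09998964] [0.0379905  0.11415414 0.10762321]
178 (372.70782470703125, 143.11184692382812) (91.99546813964844, 94.73731231689453) [0.62889866 0.10866878] [0.04207824 0.12205879 0.10761841]
190 (372.74859619140625, 143.10702514648438) (91.84325408935547, 94.32785034179688) [0.62892184 0.10870441] [0.04208346 0.12210098 0.10761836]
(255.5609588623047, 240.2138671875) held [ 0.00264684  0.00098564 -0.03499762]
```

View pics/w10.png

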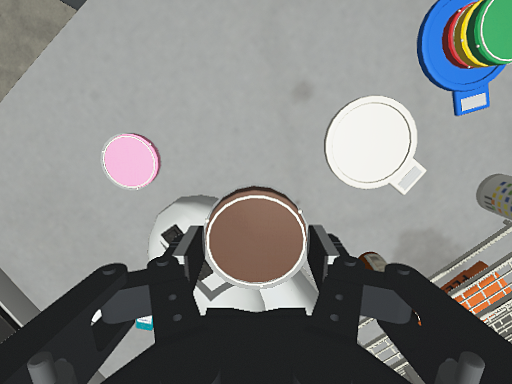

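The brown plate is held level at (256,240). The white dish is centred at (373,143), and the stack at upper right looks concentric. Now to the white carrier.

Emit:
{"method": "carry_out", "body": {
  "steps": [0,0.01,0.03015,0,0,0,0,0,0.01,0.03015,0,0,0,0,0,0.01,0.03015,0,0,0,0,0,0.01,0.03015,0,0,0,0,0,0,0,0,0,0,0,0,0,0,0.035,0,0,0,0,0,0,0.035,0,0,0,0,0,0,0.035,0,0,0,0,0,0,0.016,0,0,0,0,0,0,0.004,0,0,0]
}}

```text
clock: 28.25
position: [0.6281, 0.1057, -0.0089]
tool_rot: [-179.8, -0.2, 139.9]
contact_force: [0.0, -0.4, -1.0]
grip_width: 0.0581
grip_force: 32.6
```

Emit:
{"method": "carry_out", "body": {
  "steps": [0,0,0,0,0,0,0,0,0,0,0,0,0,0,0,0,0,0.001,0,0,0,0,0,0,0.001,0,0,0,0,0,0,0.001,0,0,0,0,0,0,0,0,0,0,0,0,0,0,0,0,0]
}}

```text
clock: 28.95
position: [0.6308, 0.1072, -0.0094]
tool_rot: [180.0, 0.0, 140.0]
contact_force: [-0.6, 0.8, 0.0]
grip_width: 0.0585
grip_force: 32.6
```

Emit:
{"method": "carry_out", "body": {
  "steps": [0,0,0,0.001,0,0,0,0,0,0,0.001,0,0,0,0,0,0,0.001,0,0,0,0,0,0,0,0,0,0]
}}

```text
clock: 29.35
position: [0.6308, 0.1072, -0.0119]
tool_rot: [-180.0, -0.0, 140.0]
contact_force: [-2.1, 1.1, 3.0]
grip_width: 0.0583
grip_force: 33.0
```

Contact came at the expected height. I'll release, lift clear and check.

Emit:
{"method": "carry_out", "body": {
  "steps": [0.9,0,0,0,0,0,0,0.9,0,0,0,0,0,0,0.9,0,0,0,0,0,0,0.9,0,0,0,0,0,0,1,0,0,-0.03,0,0,0,1,0,0,-0.04,0,0,0,1,0,0,-0.04,0,0,0,1,0,0,-0.04,0,0,0,1,0,0,-0.04,0,0,0,1,0,0,0,0,0,0]
}}

```text
clock: 30.35
position: [0.6357, 0.1075, 0.1852]
tool_rot: [179.5, 0.5, 140.0]
contact_force: [-0.1, 0.5, 0.5]
grip_width: 0.0852
grip_force: 0.0
```

Emit:
{"method": "carry_out", "body": {
  "steps": [1,0.02,-0.03,0,0,0,0,1,0.02,-0.03,0,0,0,0,1,0.02,-0.03,0,0,0,0,1,0.02,-0.03,0,0,0,0,1,0.02,-0.03,0,0,0,0,1,0.02,-0.03,0,0,0,0,1,0,0,0,0,0,0,1,0,0,0,0,0,0,1,0,0,0,0,0,0,1,0,0,0,0,0,0]
}}

```text
clock: 31.35
position: [0.4243, 0.0467, 0.1776]
tool_rot: [180.0, 0.0, 140.0]
contact_force: [0.8, 0.0, 0.9]
grip_width: 0.0853
grip_force: 0.0
```

```bash
python3 - <<'E'
from h import *
from plant import eyes
w=eyes.get_image("wrist");t=eyes.get_image("top");s=eyes.get_image("side")
for n,P in(("brown",(.630,.108,.02)),("red",(.6057,.2375,.02)),("green",(.6057,.2375,.052)),("pink",(.4815,-.098,.012))):
    for c,d in(("w",w),("t",t)):
        try: e=blob(d["color"],project(d,P),rad=40 if c=="w" else 18); print(n,c,np.round(e[0],1),np.round(e[1]),np.round(onz(d,e[0],P[2]),4))
        except Exception as x: print(n,c,"fail")
a=cv2.resize(w["color"],(400,300)); b=cv2.resize(s["color"][80:380,80:480],(400,300)); cv2.imwrite("pics/fin.png",np.hstack([a,b]))
E
```

```text
brown w [390.4 253.4] [24. 32.] [0.6314 0.117  0.02  ]
brown t [213.9 180.6] [21. 22.] [0.6311 0.1067 0.02  ]
red w [460.6 178.6] [ 5. 21.] [0.6005 0.2448 0.02  ]
red t [157.1 190. ] [23. 23.] [0.6125 0.2415 0.02  ]
green w [479.8 193. ] [35. 46.] [0.6093 0.2397 0.052 ]
green t [157.2 190. ] [23. 23.] [0.6073 0.2351 0.052 ]
pink w [203.6 264.6] [35. 42.] [ 0.4806 -0.0955  0.012 ]
pink t [302.7 240.9] [25. 26.] [ 0.4826 -0.0977  0.012 ]
```

View pics/fin.png

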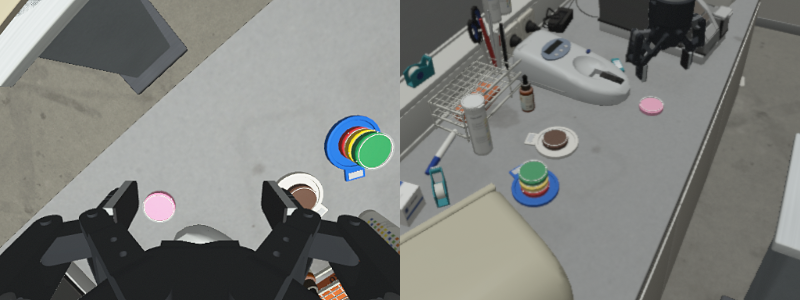

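The final views show the stack upright and concentric in blue, brown centred in white, pink unmoved, and the bottle and vial standing. In the top view, brown is within 1 mm of the white dish's centre and green within 1 mm of the blue dish's.

```bash
python3 -c "
from plant import order
print(order.finish_job())"
```

```text
the job is handed in; nothing more can be done
None
```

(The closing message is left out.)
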